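# Ship the filled balloon weight, not the display dummy

## Robot

A 6-joint arm with a two-finger parallel gripper is mounted at the origin on the work surface. World frame = base frame: x ahead of the robot, y to its left, z up, the work surface at z = 0. Lengths are in m, angles in rad, forces in N, time in s.
With the tool pointing down it reaches from about 0.425 to 0.95 m from the base axis. Payload 3.5 kg.
Tool frame: the origin (TCP) lies on the centre line of the jaws, within the pads' length; the fingertips stand tip_extent ahead of it and the grasp point (between the pads) lies 2 mm behind it (tip_extent is the distance from the TCP to the fingertips, in m); z points along the fingers, y is the direction in which the jaws open and shut (so a half turn about z gives the same grasp; the last joint's range is limited). The gripper opens to 85 mm and grips with 20 to 120 N. Pads are 22 mm wide; open, the fingers measure 114 mm over their backs; the gripper's body (76 mm by 85 mm) begins 54 mm behind the grasp point. The pads swing forward as they close: fully open they stand 13 mm farther back than shut.
Start: joints at [-1.298, 0.286, 1.577, -0, 1.279, -0.15], TCP at [0.277, -0.616, 0.209] pointing down, gripper open.
Joint ranges: [-2.77, 2.77], [-0.9, 2.22], [0.21, 2.48], [-1.53, 4.67], [0.24, 2.81], [-2.84, 2.84]. Speed limits (rad/s): [2.79, 2.79, 3.14, 3.14, 3.14, 3.14].

## Interface

Orientations are given as a unit quaternion [x, y, z, w].
In Python, from plant import * gives the robot as it stands.
- The arm moves only by the shell command python3 -m crank 'ROWS' [FORCE]. ROWS is JSON, a list of rows, each a list of 7 numbers: the gripper's target within -1 to 1 (shut at 1, half-way at 0, fully open at -1), then the shift along the tool's x, y, z in cm, then the turn, a rotation vector about the tool's x, y, z in degrees. In form: [[fingers, tx, ty, tz, wx, wy, wz], ...]. A call has 1 to 5 rows; each row shifts and turns the commanded pose from where the row before left it, along the tool's axes as they then stand; what a row does not reach is not made up. A row lasts 1/10 s, in which the tool goes at most 50 mm and 8.59 degrees, less where a joint would pass 70% of its speed; a pose out of reach is approached as far as the arm can. A call is refused whole if a number of a shift passes 5 or a number of a turn 8.59, either way. A call with a gripper value outside its range is refused whole. The fingers move at their own pace and stop on an object; FORCE is the grip in N (left out, the last holds). Time passes only in rows, so rows that do not move let the fingers close. It gives the time, the measured TCP pose, the force and the opening at its end, in the units of the state.
- get_state(): the state, without advancing time (a new reading comes with each control period).
- read_camera(name): name is "side" or "top"; returns a dict with "color" (384x512x3 uint8, red, green, blue), "vfov" (degrees; the focal length in pixels is half the picture's height over the tangent of half this angle, whatever the lens; pixels are square), "cx", "cy" (the principal point, pixels), "distortion" ([k1, k2, p1, p2, k3] as OpenCV has them; the pictures are not rectified), "cam_to_world" (4x4, takes a point from camera to world coordinates). Camera axes: x right, y up, looking along -z (the intrinsics and any distortion apply to the point x, -y, -z); pixel columns grow to the right and rows downward; lengths in m; the calibration is good to about 2 mm. A picture is of the moment at which its call begins. There is no depth.
- sign_off(): hands the job in, once; it reports no verdict.
Trained networks look in the newest picture that a camera, given by its name, has taken for a name from the list of things; names that differ only in an ending like _2 or _b are one class to them, and where a whole thing is asked for, a point or a joint stands for the part that bears it (a point fixed in the world has none). Each returns a list of dicts, best first, with "p" (0 to 1); they miss things now and then, are a little off and sometimes report something else, mostly with a low value. They report only what shows in the picture. A call takes as long as a camera call. They do not tell look-alikes from the thing itself.
- trace(thing, camera): "pixels" (384x512 bool, what is visible of it) and "location" ([column, row] in pixels, amid what is visible of it).
- place_of(thing, camera): "location" ([column, row] in pixels: a listed point, or the origin of a listed thing).
The state is a dict: "time": time; "qpos": joint angles; "dq": joint speeds; "joint_efforts": joint torques, N m; "eef_pos": TCP position; "tcp_rot": TCP orientation; "contact_force": force on the tool from outside, world axes, zero at the start; "wrist_torque": the same for the moment, N m; "opening": opening from 0.0 (shut) to 1.0 (fully open).
Only numpy, scipy, OpenCV 4.12 (cv2) and the standard library are available. Lean on these libraries where they do the work, as an engineer would, in place of code of your own. Each camera call takes 0.05 s, during which the arm holds its last target.

## Task

Two identical pink dotted gift boxes stand on the packing bench among a green and a yellow one: one pink box is a filled balloon weight, the other an empty display dummy. Lift them to feel which is the heavy one, and set that one gently, upright, on the floor of the open blue order tray. Leave the light one standing upright on the bench.

Things in the scene. Friction and masses are not known exactly. Their poses are not given: they have to be found in the camera images.
- box_1_center (a point): one pink gift box, white dots, ribbon and flat bow; rigid, 60 x 60 mm, 80 mm tall, bow 12 mm more. Point: its middle, 40 mm above its underside; z up, x and y square to its sides. Starts upright on the bench, 35 mm or more clear of its neighbours. Of the two pink boxes either may be the filled one (0.55 to 0.71 kg); the other is empty (about 0.14 kg); they look the same
- box_2_center (a point): the other pink gift box, white dots, ribbon and flat bow; rigid, 60 x 60 mm, 80 mm tall, bow 12 mm more. Point: its middle, 40 mm above its underside; z up, x and y square to its sides. Starts upright on the bench, 35 mm or more clear of its neighbours. Of the two pink boxes either may be the filled one (0.55 to 0.71 kg); the other is empty (about 0.14 kg); they look the same
- tray: open blue plastic order tray fixed to the bench, 200 (x) x 240 (y) x 60 (z) mm outside, walls and floor 5 mm thick, empty. Origin at the middle of its underside on the bench; z up; x and y along its sides. A box standing in it has its middle 45 mm above this origin.
Things that resemble listed ones, but are neither listed nor needed, are in the scene too. What is shaped like the part that bears box_2_center but turquoise is not meant. What is shaped like the part that bears box_1_center but turquoise is not meant.

How it is judged:
At the end, for the whole second after the job is handed in: The heavy pink box stands in the tray (over 3.2 N on it), its middle within 80 mm (tray x) and 100 mm (tray y) of the tray's centre and under 60 mm high; the light one stands on the bench, middle 30 to 50 mm up, not on the tray. Both upright within 10 degrees and at rest (((contact force between box_1 and tray above 3.2 N and x of box_1_center in the frame of tray between -0.08 and 0.08 m and y of box_1_center in the frame of tray between -0.1 and 0.1 m and z of box_1_center in the frame of tray below 0.06 m and angle between each of box_1_center, box_2_center's own z axis and vertical below 0.17 rad and linear speed of each of box_1, box_2 below 0.03 m/s and contact force between box_2 and tray below 0.5 N and height (world z) of box_2_center between 0.03 and 0.05 m) or (contact force between box_2 and tray above 3.2 N and x of box_2_center in the frame of tray between -0.08 and 0.08 m and y of box_2_center in the frame of tray between -0.1 and 0.1 m and z of box_2_center in the frame of tray below 0.06 m and angle between each of box_2_center, box_1_center's own z axis and vertical below 0.17 rad and linear speed of each of box_2, box_1 below 0.03 m/s and contact force between box_1 and tray below 0.5 N and height (world z) of box_1_center between 0.03 and 0.05 m))); the robot touches nothing.
It fails at once if a pink box is dropped or thrown (moves faster than 0.8 m/s while the fingers do not hold it) ((linear speed of box_1 above 0.8 m/s and contact force between the fingers and box_1 below 0.05 N) or (linear speed of box_2 above 0.8 m/s and contact force between the fingers and box_2 below 0.05 N)).
It also fails if it takes over 54 s, if anything falls off the work surface, if the arm or the gripper's body presses on something with over 40 N, if the wrist force passes 120 N, or if a joint passes its speed limit or range.

## Working session

There is one attempt and no reset: what is moved stays moved. The work goes in short steps, Python scripts to look and compute and a shell command to move; the robot and the scene stay as the last step left them, time stands still between calls to the robot, and variables do not carry over. Pictures are saved under pics/ and viewed, and the job is handed in when it is done.

```bash
mkdir -p pics; python3 - <<'E'
from plant import *
import cv2,numpy as np
s=get_state()
for k in s: print(k,np.round(s[k],3))
for n in("top","side"):
    c=read_camera(n); cv2.imwrite(f"pics/{n}0.png",c["color"][:,:,::-1])
    print(n,c["vfov"],c["cx"],c["cy"],c["distortion"],np.round(c["cam_to_world"],3).tolist())
    for t in("box_1_center","tray"):
        for d in place_of(t,n): print(t,'place',d["p"],np.round(d["location"],1))
        for d in trace(t,n): print(t,'trace',d["p"],np.round(d["location"],1),d["pixels"].sum())
E
```

```text
time 0.0
qpos [-1.298  0.287  1.578  0.     1.279 -0.15 ]
dq [ 0.001  0.001 -0.     0.003 -0.001 -0.   ]
joint_efforts [-0.0000e+00 -4.0598e+01 -2.9263e+01 -0.0000e+00  6.0000e-03 -0.0000e+00]
eef_pos [ 0.277 -0.615  0.208]
tcp_rot [ 0.978  0.21  -0.    -0.001]
contact_force [-0.595  0.229  0.473]
wrist_torque [ 0.069  0.012 -0.036]
opening 0.994
top 57.24818008957747 257.6025904098496 189.74742164639787 [-0.07112671  0.          0.          0.          0.        ] [[0.013, 1.0, -0.025, 0.457], [-1.0, 0.014, 0.019, 0.034], [0.019, 0.025, 1.0, 0.874], [0.0, 0.0, 0.0, 1.0]]
box_1_center place 0.64 [222.4 192.3]
box_1_center place 0.64 [218.6 239. ]
box_1_center trace 0.71 [216.9 241.2] 861
box_1_center trace 0.56 [220.2 191. ] 710
tray place 0.69 [330.6 156.9]
tray trace 0.73 [333.6 154.7] 8670
tray trace 0.54 [160.2 196.7] 856
side 48.844256760388575 257.04215088153796 194.2286271556134 [0.02610692 0.         0.         0.         0.        ] [[-0.881, 0.36, -0.306, 0.196], [-0.472, -0.696, 0.541, 0.534], [-0.018, 0.621, 0.783, 0.796], [0.0, 0.0, 0.0, 1.0]]
box_1_center place 0.94 [241.1 227.8]
box_1_center place 0.74 [289.4 251. ]
box_1_center trace 0.85 [246.4 224.7] 1297
box_1_center trace 0.57 [290.4 252.1] 1521
tray place 0.6 [263.7 148.4]
tray trace 0.92 [264.3 145. ] 6783
```

View pics/top0.png

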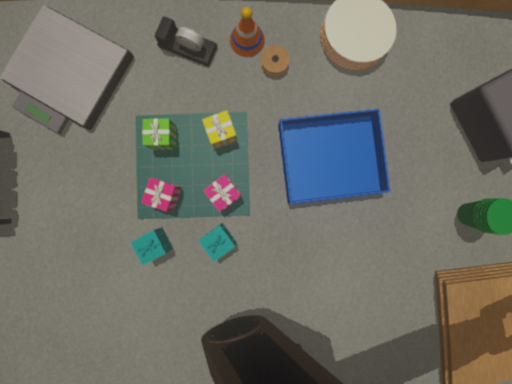

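View pics/side0.png

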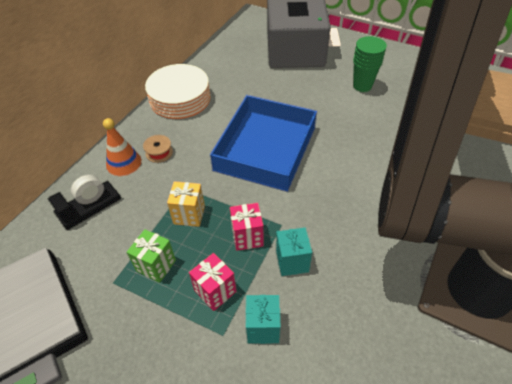

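Top view: the pink boxes are at about (160,195) and (222,193). Green (157,132), yellow (220,128) and the turquoise look-alikes (151,246) and (218,242) are not meant. The blue tray is at about (334,156). In the side view the pink ones are at (214,282) and (248,227). The networks' hits at (218.6,239) in the top view and (289,251) in the side view are turquoise. I'll take a crop to confirm, then fit the silhouettes in both cameras.

```bash
cat > h.py <<'E'
from plant import *
import cv2,numpy as np
from scipy.optimize import minimize
def project(P,c):
    T=np.linalg.inv(c["cam_to_world"]); p=np.c_[P,np.ones(len(P))]@T.T
    p=p[:,:3]*[1,-1,-1]; f=192/np.tan(np.radians(c["vfov"]/2))
    K=np.array([[f,0,c["cx"]],[0,f,c["cy"]],[0,0,1.]])
    return cv2.projectPoints(p,np.zeros(3),np.zeros(3),K,np.array(c["distortion"],float))[0][:,0]
def corners(x,y,a,lx,ly,z0,z1):
    C=np.array([[sx*lx/2,sy*ly/2] for sx in(-1,1) for sy in(-1,1)])
    R=np.array([[np.cos(a),-np.sin(a)],[np.sin(a),np.cos(a)]]);C=C@R.T+[x,y]
    return np.r_[np.c_[C,np.full(4,z0)],np.c_[C,np.full(4,z1)]]
def hullmask(P,c,S=4):
    q=project(P,c); h=cv2.convexHull((q.astype(np.float32)+.5)*S).round().astype(np.int32)
    m=np.zeros((384*S,512*S),np.uint8); cv2.fillConvexPoly(m,h,1); return cv2.resize(m.astype(np.float32),(512,384),interpolation=cv2.INTER_AREA)
def fit(x0,dims,z0,masks,cams):
    lx,ly,h=dims
    def cost(v):
        e=0
        for m,c in zip(masks,cams):
            r=hullmask(corners(v[0],v[1],v[2],lx,ly,z0,z0+h),c); e+=1-np.minimum(r,m).sum()/np.maximum(r,m).sum()
        return e/len(masks)
    best=None
    for a in x0[2]:
        s=np.array([x0[0],x0[1],a]); sim=np.array([s,s+[.012,0,0],s+[0,.012,0],s+[0,0,.2]])
        r=minimize(cost,s,method="Nelder-Mead",options=dict(initial_simplex=sim,xatol=2e-4,fatol=1e-5,maxiter=150))
        if best is None or r.fun<best.fun: best=r
    return best
def ray(px,c,z):
    f=192/np.tan(np.radians(c["vfov"]/2));K=np.array([[f,0,c["cx"]],[0,f,c["cy"]],[0,0,1.]])
    u=cv2.undistortPoints(np.array([[px]],float),K,np.array(c["distortion"],float))[0,0]
    M=np.array(c["cam_to_world"]); d=M[:3,:3]@[u[0],-u[1],-1]; o=M[:3,3]; return o+d*(z-o[2])/d[2]
def hullcc(m,px):
    m=cv2.morphologyEx(m.astype(np.uint8),cv2.MORPH_CLOSE,np.ones((5,5)))
    n,l,st,ce=cv2.connectedComponentsWithStats(m)
    k=1+np.argmin(np.hypot(*(ce[1:]-px).T)+1e3*(st[1:,4]<150)); o=np.zeros(m.shape,np.uint8)
    cn=cv2.findContours((l==k).astype(np.uint8),0,2)[0]
    cv2.fillConvexPoly(o,cv2.convexHull(np.vstack(cn)),1); return o.astype(np.float32)
def pink(c):
    h=cv2.cvtColor(c["color"],cv2.COLOR_RGB2HSV); return (h[...,0]>155)&(h[...,0]<178)&(h[...,1]>110)&(h[...,2]>60)
def blue(c):
    h=cv2.cvtColor(c["color"],cv2.COLOR_RGB2HSV); return (h[...,0]>102)&(h[...,0]<125)&(h[...,1]>140)&(h[...,2]>50)
E
python3 - <<'E'
from h import *
t=read_camera("top");s=read_camera("side");cams=[t,s]
vis=[c["color"][:,:,::-1].copy() for c in cams]
def draw(v,dims,z0,col):
    for im,c in zip(vis,cams):
        q=project(corners(*v,dims[0],dims[1],z0,z0+dims[2]),c).astype(int)
        for i in range(8):
            for j in range(i):
                if bin(i^j).count('1')==1: cv2.line(im,q[i].tolist(),q[j].tolist(),col,1)
for nm,a,b in(("A",(160,195),(214,282)),("B",(222,193),(248,227))):
    ms=[hullcc(pink(t),a),hullcc(pink(s),b)]
    x0=ray(a,t,.07); 
    d=(.06,.06,.08)
    r=fit((x0[0],x0[1],(-.6,0,.6)),d,0,ms,cams); print(nm,x0,r.x,np.degrees(r.x[2]),r.fun)
    for m,c,i in zip(ms,cams,"ts"):
        r1=fit((r.x[0],r.x[1],(r.x[2],)),d,0,[m],[c]); print("  only",i,r1.x,r1.fun)
    draw(r.x,d,0,(0,255,255))
a=(334,156);ms=[hullcc(blue(t),a),hullcc(blue(s),(264,145))]
x0=ray(a,t,.03);d=(.2,.24,.06);r=fit((x0[0],x0[1],(0,.1)),d,0,ms,cams);print("tray",x0,r.x,r.fun);draw(r.x,d,0,(0,255,255))
A=cv2.resize(vis[0][90:270,120:400],None,fx=2.8,fy=2.8); B=cv2.resize(vis[1][80:350,110:330],None,fx=2.2,fy=2.2)
cv2.imwrite("pics/cropt.png",A);cv2.imwrite("pics/crops.png",B)
E
```

```text
A [0.46181845 0.24143818 0.07      ] [0.46435459 0.24473307 1.2528086 ] 71.78064545485003 0.2642154395580292
  only t [0.45766389 0.22831469 1.60845106] 0.478523313999176
  only s [0.46551654 0.24451821 1.26263241] 0.02832818031311035
B [0.46833708 0.09968958 0.07      ] [0.46720929 0.09985192 0.61776603] 35.39538601030628 0.5576977729797363
  only t [0.46747008 0.10329151 0.69957418] 0.5616866946220398
  only s [0.46007176 0.09291467 0.58449153] 0.5390514135360718
tray [ 0.56228497 -0.16647809  0.03      ] [ 0.56043069 -0.16332643  0.12714882] 0.03043079376220703
```

```bash
cat >> h.py <<'E'
def hullrad(m,px,R):
    yy,xx=np.mgrid[:384,:512]; m=(m&(np.hypot(xx-px[0],yy-px[1])<R)).astype(np.uint8)
    m=cv2.medianBlur(m,3); o=np.zeros(m.shape,np.uint8)
    pts=np.argwhere(m)[:,::-1].astype(np.int32); cv2.fillConvexPoly(o,cv2.convexHull(pts),1); return o.astype(np.float32)
E
python3 - <<'E'
from h import *
t=read_camera("top");s=read_camera("side");cams=[t,s]
vis=[c["color"][:,:,::-1].copy() for c in cams]
def draw(v,dims,z0,col):
    for im,c in zip(vis,cams):
        q=project(corners(*v,dims[0],dims[1],z0,z0+dims[2]),c).round().astype(int)
        for i in range(8):
            for j in range(i):
                if bin(i^j).count('1')==1: cv2.line(im,q[i].tolist(),q[j].tolist(),col,1)
for nm,a,b in(("A",(160,195),(214,282)),("B",(222,193),(248,227))):
    ms=[hullrad(pink(t),a,26),hullrad(pink(s),b,34)]
    x0=ray(a,t,.07); d=(.06,.06,.08)
    r=fit((x0[0],x0[1],(-.6,0,.6)),d,0,ms,cams); print(nm,r.x,np.degrees(r.x[2]),r.fun)
    for m,c,i in zip(ms,cams,"ts"):
        r1=fit((r.x[0],r.x[1],(r.x[2],)),d,0,[m],[c]); print("  only",i,r1.x,r1.fun)
    draw(r.x,d,0,(0,255,255))
a=(334,156);ms=[hullcc(blue(t),a),hullcc(blue(s),(264,145))]
x0=ray(a,t,.03);d=(.2,.24,.06);r=fit((x0[0],x0[1],(0,.1)),d,0,ms,cams);print("tray",r.x,r.fun);draw(r.x,d,0,(0,255,255))
A=cv2.resize(vis[0][90:270,120:400],None,fx=2.8,fy=2.8); B=cv2.resize(vis[1][80:350,110:330],None,fx=2.2,fy=2.2)
cv2.imwrite("pics/cropt1.png",A);cv2.imwrite("pics/crops1.png",B)
E
```

```text
A [ 0.46399455  0.24532383 -0.32164212] -18.42873611368569 0.06104600429534912
  only t [ 0.46382727  0.24715339 -0.33730063] 0.05182701349258423
  only s [ 0.46456535  0.24398168 -0.33937959] 0.05288058519363403
B [ 0.46966243  0.1009053  -0.87967238] -50.4015148394165 0.038265347480773926
  only t [ 0.46971619  0.10083991 -0.8883342 ] 0.03775596618652344
  only s [ 0.46964041  0.10043116 -0.86666567] 0.036493659019470215
tray [ 0.56083548 -0.16280127  0.1350991 ] 0.029963165521621704
```

View pics/cropt1.png

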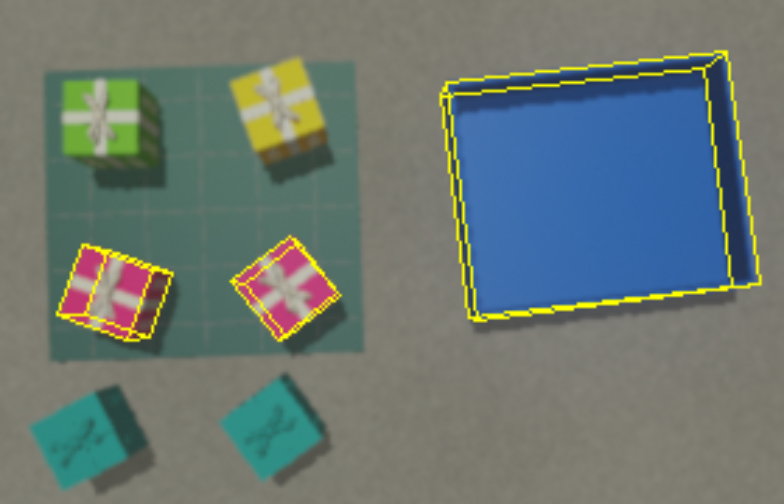

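View pics/crops1.png

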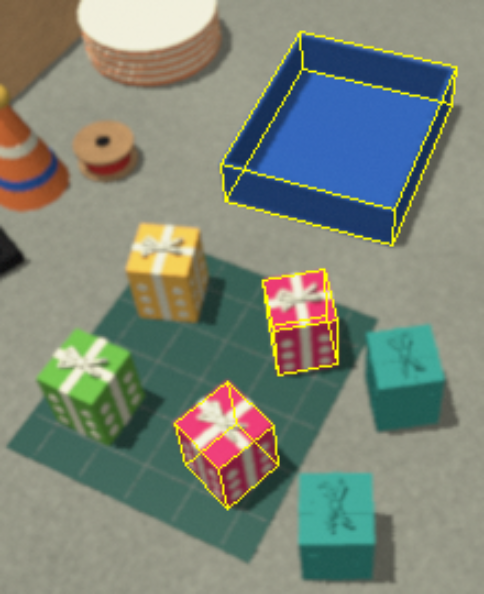

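Both fits agree to within 2 mm between the cameras. A is at (0.464,0.245), yaw −18.4° mod 90. B is at (0.470,0.101), yaw 39.6° mod 90. The crop shows both are pink with white dots. The tray is at (0.561,−0.163), yaw 7.7°. Next I need a helper that gives shifts in tool axes, and a check of the neighbours and the cup height.

```bash
cat > go.py <<'E'
import sys
from plant import *
import numpy as np
from scipy.spatial.transform import Rotation as R
def go(x,y,z,phi):
    s=get_state(); Rc=R.from_quat(s["tcp_rot"]); Rt=R.from_euler("z",phi,degrees=True)*R.from_euler("x",180,degrees=True)
    print("t",round(s["time"],2),"pos",np.round(s["eef_pos"],4),"open",round(s["opening"],3),"F",np.round(s["contact_force"],2))
    print("turn deg",np.round((Rc.inv()*Rt).as_rotvec(degrees=True),2),"then shift cm",np.round(Rt.inv().apply(np.array([x,y,z])-s["eef_pos"])*100,2))
go(*map(float,sys.argv[1:5]))
E
python3 - <<'E'
from h import *
c=read_camera("top")
s=read_camera("side")
for p in((151,246),(218,242)): print("turq",ray(p,c,.07))
print("cup side base",ray((365,90),s,0)," top at z .1,.15",ray((370,42),s,.1),ray((370,42),s,.15)); print("cup top",ray((495,215),c,.1))
E
python3 go.py 0.30 -0.45 0.22 39.6; python3 go.py 0.42 -0.2 0.22 39.6;python3 go.py 0.4697 0.1008 0.2 39.6
```

```text
turq [0.34511226 0.26018734 0.07      ]
turq [0.3565794  0.10717311 0.07      ]
cup side base [ 4.09636165e-01 -5.07869993e-01 -1.11022302e-16]  top at z .1,.15 [ 0.4433769  -0.59192917  0.1       ] [ 0.42558975 -0.51098313  0.15      ]
cup top [ 0.42531165 -0.52958438  0.1       ]
t 0.8 pos [ 0.277  -0.6155  0.2093] open 0.998 F [-0.28  1.38 -0.22]
turn deg [  0.     0.   -15.37] then shift cm [ 12.32 -11.29  -1.07]
t 0.8 pos [ 0.277  -0.6155  0.2093] open 0.998 F [-0.28  1.38 -0.22]
turn deg [  0.     0.   -15.37] then shift cm [ 37.5  -22.9   -1.07]
t 0.8 pos [ 0.277  -0.6155  0.2093] open 0.998 F [-0.28  1.38 -0.22]
turn deg [  0.     0.   -15.37] then shift cm [ 60.51 -42.91   0.93]
```

```bash
python3 -m crank '[[-1,0,0,-1,0,0,-7.7],[-1,0,0,-1,0,0,-7.7],[-1,3.1,-2.8,0,0,0,0],[-1,3.1,-2.8,0,0,0,0],[-1,3.1,-2.8,0,0,0,0]]'
python3 -m crank '[[-1,3,-2.8,0,0,0,0],[-1,4.2,-1.95,0,0,0,0],[-1,4.2,-1.95,0,0,0,0],[-1,4.2,-1.95,0,0,0,0],[-1,4.2,-1.95,0,0,0,0]]'
python3 -m crank '[[-1,4.2,-1.95,0,0,0,0],[-1,4.2,-1.95,0,0,0,0],[-1,3.3,-2.9,0,0,0,0],[-1,3.3,-2.9,0,0,0,0],[-1,3.3,-2.9,0,0,0,0]]'
python3 -m crank '[[-1,3.3,-2.9,0,0,0,0],[-1,3.3,-2.9,0,0,0,0],[-1,3.3,-2.9,0,0,0,0],[-1,2,-1.8,0,0,0,0],[-1,0,0,0,0,0,0]]'
python3 go.py 0.4697 0.1008 0.055 39.6
```

```text
time: 1.3
eef_pos: [0.295, -0.4903, 0.2291]
tcp_rot: [0.941, 0.339, 0.0, 0.0]
contact_force: [0.3, -0.6, 0.2]
opening: 0.999
time: 1.8
eef_pos: [0.3804, -0.282, 0.2296]
tcp_rot: [0.941, 0.339, 0.0, 0.0]
contact_force: [0.1, -0.2, -0.5]
opening: 0.998
time: 2.3
eef_pos: [0.4406, -0.0681, 0.2296]
tcp_rot: [0.941, 0.339, 0.0, 0.0]
contact_force: [0.4, 0.1, -0.4]
opening: 1.0
time: 2.8
eef_pos: [0.4652, 0.0897, 0.2294]
tcp_rot: [0.94, 0.341, 0.0, -0.0]
contact_force: [0.3, -0.5, 0.0]
opening: 1.001
t 2.8 pos [0.4652 0.0897 0.2294] open 1.001 F [ 0.29 -0.49  0.04]
turn deg [-0.02 -0.05  0.3 ] then shift cm [ 1.06 -0.57 17.44]
```

```bash
python3 -m crank '[[-1,1.05,-0.55,0,0,0,0.3],[-1,0,0,4,0,0,0],[-1,0,0,4,0,0,0],[-1,0,0,2,0,0,0],[-1,0,0,0,0,0,0]]'
python3 go.py 0.4697 0.1008 0.055 39.6
python3 - <<'E'
from h import *
for n in("top","side"):
    c=read_camera(n); cv2.imwrite(f"pics/{n}1.png",c["color"][:,:,::-1])
a=cv2.imread("pics/side1.png")[80:350,110:330];cv2.imwrite("pics/side1c.png",cv2.resize(a,None,fx=2.2,fy=2.2))
E
```

```text
time: 3.3
eef_pos: [0.4672, 0.0971, 0.1255]
tcp_rot: [0.942, 0.336, -0.004, -0.001]
contact_force: [0.1, -0.9, -0.7]
opening: 0.997
t 3.3 pos [0.4672 0.0971 0.1255] open 0.997 F [ 0.07 -0.91 -0.67]
turn deg [-0.28  0.35 -0.39] then shift cm [ 0.43 -0.12  7.05]
```

View pics/side1c.png

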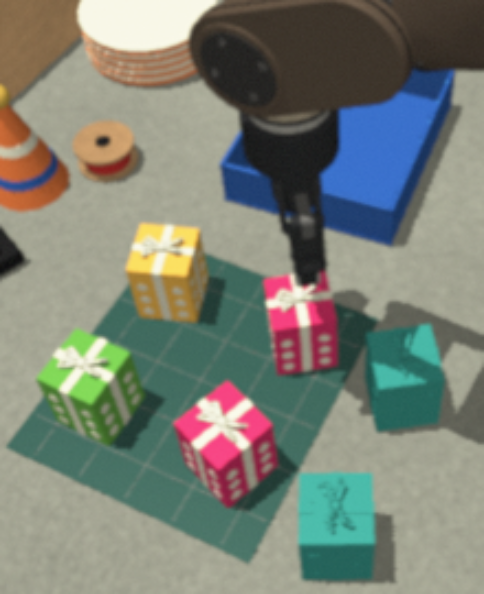

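```bash
python3 go.py 0.4697 0.1008 0.055 39.6; python3 -m crank '[[-1,0.1,0,0,0,0,0],[-1,0,0,0,0,0,0]]'; python3 go.py 0.4697 0.1008 0.055 39.6
```

```text
t 3.4 pos [0.4704 0.0972 0.1298] open 1.0 F [0.52 0.29 0.39]
turn deg [ 0.02 -0.01 -0.36] then shift cm [ 0.17 -0.32  7.48]
time: 3.6
eef_pos: [0.4722, 0.0983, 0.1313]
tcp_rot: [0.942, 0.336, 0.002, 0.001]
contact_force: [0.5, -0.4, -0.0]
opening: 1.001
t 3.6 pos [0.4722 0.0983 0.1313] open 1.001 F [ 0.46 -0.43 -0.05]
turn deg [ 0.14 -0.17 -0.3 ] then shift cm [-0.03 -0.35  7.63]
```

View pics/top1.png

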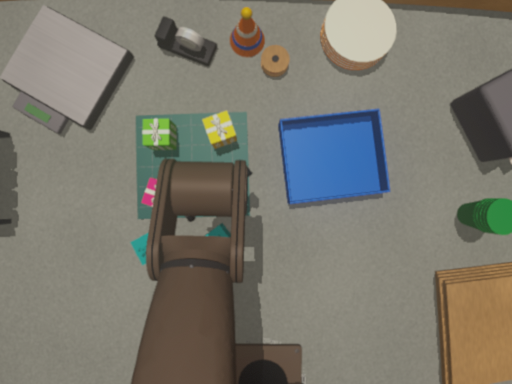

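The box and neighbours are undisturbed: in the side crop, B stands at about (302,325), with the fingers just above it and lined up. I'll go down now.

```bash
python3 -m crank '[[-1,0,-0.3,0,0,0,-0.3],[-1,0,0,2.5,0,0,0],[-1,0,0,2.5,0,0,0],[-1,0,0,2,0,0,0],[-1,0,0,0.5,0,0,0]]'
python3 -m crank '[[-1,0,0,0,0,0,0],[-1,0,0,0,0,0,0]]'; python3 go.py 0.4697 0.1008 0.055 39.6
```

```text
time: 4.1
eef_pos: [0.467, 0.101, 0.0524]
tcp_rot: [0.941, 0.339, -0.002, -0.001]
contact_force: [-0.1, 0.7, -0.2]
opening: 0.998
time: 4.3
eef_pos: [0.4697, 0.1009, 0.0555]
tcp_rot: [0.941, 0.339, 0.001, 0.0]
contact_force: [-0.5, 0.4, 0.3]
opening: 0.999
t 4.3 pos [0.4697 0.1009 0.0555] open 0.999 F [-0.49  0.39  0.28]
turn deg [ 0.08 -0.1   0.04] then shift cm [-0.01  0.01  0.05]
```

```bash
python3 -m crank '[[1,0,0,0,0,0,0],[1,0,0,0,0,0,0],[1,0,0,0,0,0,0],[1,0,0,0,0,0,0],[1,0,0,0,0,0,0]]' 60
python3 -m crank '[[1,0,0,0,0,0,0],[1,0,0,0,0,0,0],[1,0,0,0,0,0,0]]'
```

```text
time: 4.8
eef_pos: [0.4646, 0.1081, 0.0619]
tcp_rot: [0.942, 0.336, -0.006, -0.011]
contact_force: [-35.6, 24.2, 69.9]
opening: 0.149
time: 5.1
eef_pos: [0.4702, 0.1063, 0.0674]
tcp_rot: [0.941, 0.338, -0.001, -0.006]
contact_force: [-30.7, 13.6, 69.6]
opening: -0.001
```

The fingers shut fully and there's 70 N of upward force, so something is wrong. I'll look before moving.

```bash
python3 - <<'E'
from h import *
for n in("top","side"):
    c=read_camera(n); cv2.imwrite(f"pics/{n}2.png",c["color"][:,:,::-1])
a=cv2.imread("pics/side2.png")[80:350,110:330];cv2.imwrite("pics/side2c.png",cv2.resize(a,None,fx=2.2,fy=2.2))
a=cv2.imread("pics/top2.png")[90:270,120:400];cv2.imwrite("pics/top2c.png",cv2.resize(a,None,fx=2.2,fy=2.2))
s=get_state();print(s["opening"],s["contact_force"],s["eef_pos"])
E
```

```text
0.004495734933846755 [-30.36066671  12.36060784  69.02997893] [0.470695   0.10598217 0.06769749]
```

View pics/side2c.png

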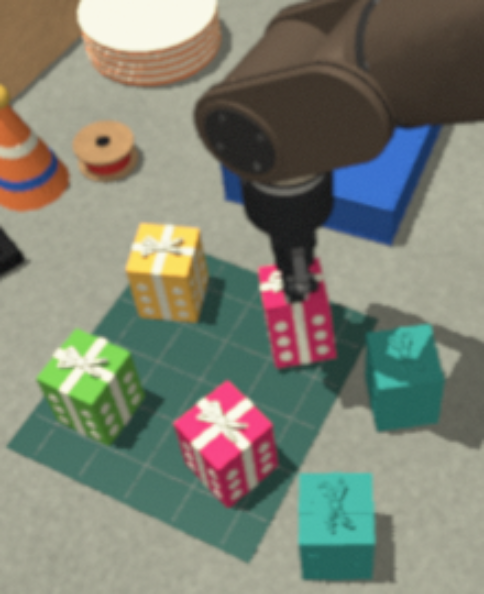

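View pics/top2c.png

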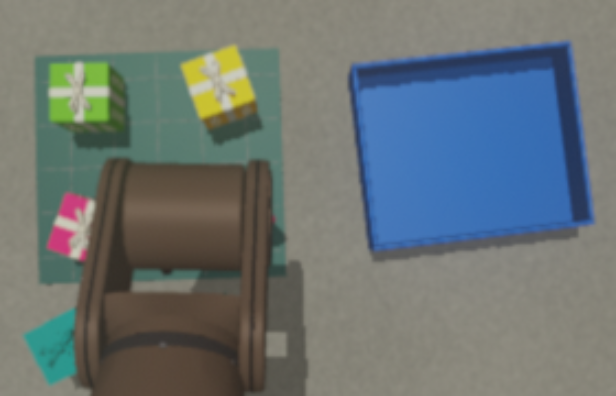

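```bash
python3 - <<'E'
from h import *
c=read_camera("side")
for p in([.4707,.106,.0677],[.4707,.106,.0577],[.4707,.106,.08],[.4707,.106,.10],[.4697,.1008,.04],[.4697,.1008,.08]): 
    q=project(np.array([p]),c)[0]; print(p,np.round(q,1),"crop",np.round((q-[110,80])*2.2))
a=c["color"][150:260,190:300,::-1];cv2.imwrite("pics/side3c.png",cv2.resize(a,None,fx=5.4,fy=5.4,interpolation=cv2.INTER_CUBIC))
print(dict((k,np.round(v,2).tolist()) for k,v in get_state().items()))
E
```

```text
[0.4707, 0.106, 0.0677] [244.5 220.7] crop [296. 309.]
[0.4707, 0.106, 0.0577] [244.7 223.4] crop [296. 315.]
[0.4707, 0.106, 0.08] [244.2 217.3] crop [295. 302.]
[0.4707, 0.106, 0.1] [243.8 211.6] crop [294. 289.]
[0.4697, 0.1008, 0.04] [246.6 226.4] crop [300. 322.]
[0.4697, 0.1008, 0.08] [245.9 215.6] crop [299. 298.]
{'time': 5.25, 'qpos': [0.0, 0.03, 2.15, 0.01, 0.97, 0.88], 'dq': [-0.0, -0.0, -0.0, -0.0, -0.0, -0.0], 'joint_efforts': [-9.24, 1.98, -11.04, -2.9, -7.9, 0.01], 'eef_pos': [0.47, 0.11, 0.07], 'tcp_rot': [0.94, 0.34, 0.0, -0.01], 'contact_force': [-30.27, 13.47, 69.94], 'wrist_torque': [2.48, 5.6, 0.06], 'opening': -0.0}
```

View pics/side3c.png

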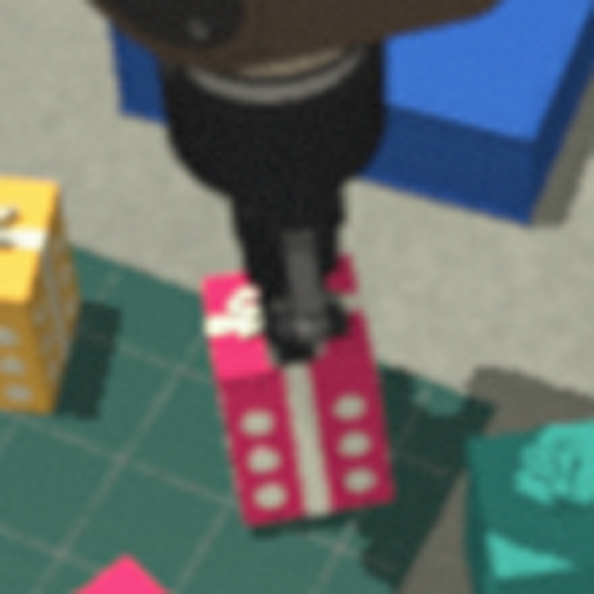

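```bash
python3 - <<'E'
import cv2
a=cv2.imread("pics/side1.png")[150:260,190:300];cv2.imwrite("pics/side1d.png",cv2.resize(a,None,fx=5.4,fy=5.4,interpolation=cv2.INTER_CUBIC))
E
python3 -c "
import plant;print([x for x in dir(plant) if not x.startswith('_')])"
```

```text
['Unreachable', 'get_state', 'place_of', 'read_camera', 'sign_off', 'tip_extent', 'trace']
```

View pics/side1d.png

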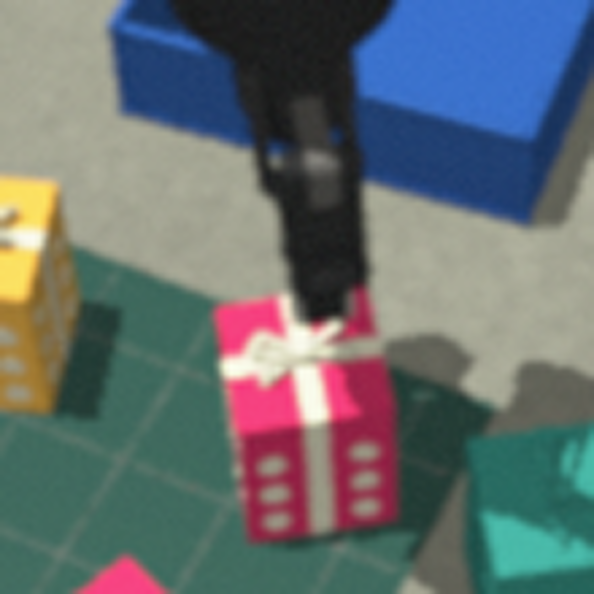

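```bash
python3 - <<'E'
from h import *
print(tip_extent)
c=read_camera("side")
cam=np.array(c["cam_to_world"])[:3,3]
u=np.array([.637,-.771])
for z in(.13-.012,.13,.15):
  for k in(-1,1):
    p=np.r_[np.array([.4704,.0972])+k*.05*u,z]; q=project(p[None],c)[0]; print(k,z,np.round((q-[190,150])*5.4))
E
```

```text
0.017
-1 0.11800000000000001 [326. 396.]
1 0.11800000000000001 [277. 187.]
-1 0.13 [325. 377.]
1 0.13 [276. 167.]
-1 0.15 [323. 344.]
1 0.15 [273. 132.]
```

Before closing, the fingertips appear about 30–35 mm higher in the picture than the state says. The shut fingers are resting on the box lid, not around it. I'll lift clear and measure the shut fingertip against its projection.

```bash
python3 -m crank '[[1,0,0,-1,0,0,0],[1,0,0,-1,0,0,0],[1,0,0,-2,0,0,0],[1,0,0,-2,0,0,0],[1,0,0,0,0,0,0]]'; python3 -m crank '[[1,0,0,0,0,0,0],[1,0,0,0,0,0,0],[1,0,0,0,0,0,0]]'
python3 - <<'E'
from h import *
s=get_state(); c=read_camera("side"); print(s["eef_pos"],s["contact_force"],s["opening"])
im=c["color"][:,:,::-1].copy()[130:260,190:300]
im=cv2.resize(im,None,fx=4.5,fy=4.5,interpolation=cv2.INTER_CUBIC)
for dz,col in((0,(0,0,255)),(-.017,(0,255,0))):
    q=(project((s["eef_pos"]+np.array([0,0,dz]))[None],c)[0]+.5-[190,130])*4.5; print(q); cv2.drawMarker(im,q.astype(int).tolist(),col,0,12,1)
cv2.imwrite("pics/side4.png",im)
E
```

```text
time: 5.8
eef_pos: [0.4706, 0.1006, 0.1166]
tcp_rot: [0.941, 0.339, 0.002, 0.001]
contact_force: [0.4, 0.3, -0.6]
opening: -0.001
time: 6.1
eef_pos: [0.4677, 0.1007, 0.1126]
tcp_rot: [0.941, 0.339, -0.001, -0.0]
contact_force: [-0.8, -0.2, -0.5]
opening: -0.001
[0.46766632 0.10068694 0.11264384] [-0.80171408 -0.16965336 -0.50449757] -0.0009182989657419384
[254.82685826 346.75299787]
[256.2706098  369.11062935]
```

View pics/side4.png

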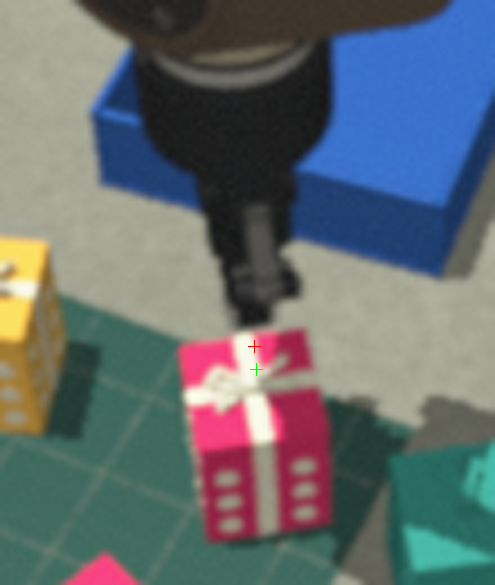

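The shut tip shows at about (252,327) in this crop, but the reported pose puts it at (256,369). That means the real tool is about 32 mm higher than reported, with almost no sideways error, which agrees with the touch on the lid. I'll lower my targets by 32 mm and refit B, which was pushed a little.

```bash
python3 - <<'E'
from h import *
s=read_camera("side")
m=hullrad(pink(s),(246,222),34)
r=fit((.475,.095,(-.88,-.7,-1.0)),(.06,.06,.08),0,[m],[s]); print(r.x,np.degrees(r.x[2])%90,r.fun)
im=s["color"][:,:,::-1].copy()
q=project(corners(*r.x,.06,.06,0,.08),s).round().astype(int)
for i in range(8):
    for j in range(i):
        if bin(i^j).count('1')==1: cv2.line(im,q[i].tolist(),q[j].tolist(),(0,255,255),1)
cv2.imwrite("pics/side5.png",cv2.resize(im[150:260,190:300],None,fx=4.5,fy=4.5))
E
python3 go.py .4697 .1008 .16 39.6
```

```text
[ 0.46990907  0.10079133 -0.87830379] 39.67689959146158 0.037222445011138916
t 6.2 pos [0.468  0.1008 0.1131] open 0.0 F [-0.09 -0.06  0.05]
turn deg [-0.08  0.09  0.02] then shift cm [ 0.13  0.11 -4.69]
```

View pics/side5.png

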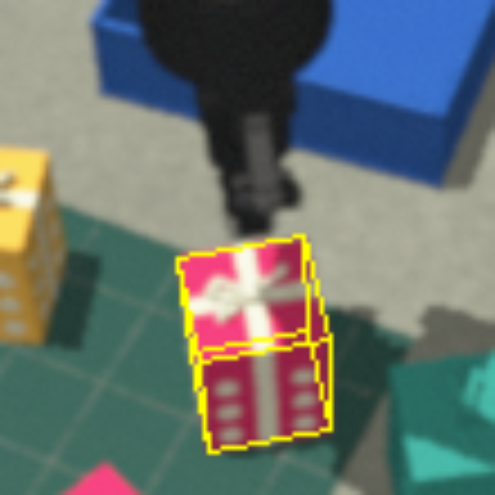

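B is back at (0.470,0.101) and upright. I'll open, go down further, and look before closing.

```bash
python3 -m crank '[[-1,0.1,0.05,0,0,0,0],[-1,0,0,0,0,0,0],[-1,0,0,0,0,0,0],[-1,0,0,0,0,0,0],[-1,0,0,0,0,0,0]]'; python3 -m crank '[[-1,0,0,0,0,0,0],[-1,0,0,2,0,0,0],[-1,0,0,2,0,0,0],[-1,0,0,2,0,0,0],[-1,0,0,0,0,0,0]]'; python3 -m crank '[[-1,0,0,1.5,0,0,0],[-1,0,0,1,0,0,0],[-1,0,0,0,0,0,0],[-1,0,0,0,0,0,0]]'
python3 - <<'E'
from h import *
s=read_camera("side")
cv2.imwrite("pics/side6.png",cv2.resize(s["color"][130:260,190:300,::-1],None,fx=4.5,fy=4.5,interpolation=cv2.INTER_CUBIC))
E
python3 go.py .4699 .1008 .025 39.6
```

```text
time: 6.7
eef_pos: [0.4698, 0.1011, 0.1143]
tcp_rot: [0.941, 0.339, 0.0, -0.0]
contact_force: [0.4, 0.3, 0.7]
opening: 0.847
time: 7.2
eef_pos: [0.4672, 0.101, 0.0515]
tcp_rot: [0.941, 0.339, -0.003, -0.001]
contact_force: [-0.1, -0.2, 0.3]
opening: 0.999
time: 7.6
eef_pos: [0.4701, 0.1011, 0.0297]
tcp_rot: [0.941, 0.339, 0.0, 0.0]
contact_force: [-0.5, -0.8, -0.3]
opening: 1.003
t 7.65 pos [0.4704 0.1011 0.03  ] open 1.001 F [-0.03  0.54  0.82]
turn deg [ 0.04 -0.05  0.03] then shift cm [-0.05 -0.01  0.5 ]
```

View pics/side6.png

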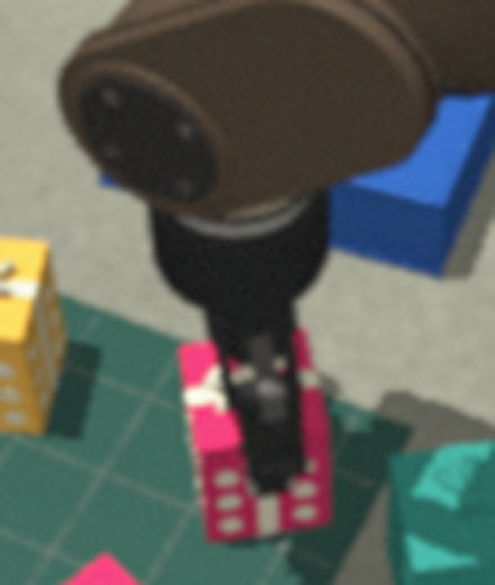

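The front finger now reaches about half-way down the front face, with its tip at (270,492), so the box is between the jaws. Closing.

```bash
python3 -m crank '[[1,0,0,0,0,0,0],[1,0,0,0,0,0,0],[1,0,0,0,0,0,0],[1,0,0,0,0,0,0]]' 60; python3 -m crank '[[1,0,0,0,0,0,0],[1,0,0,0,0,0,0]]'
```

```text
time: 8.05
eef_pos: [0.4709, 0.1012, 0.0304]
tcp_rot: [0.941, 0.339, 0.001, 0.0]
contact_force: [0.1, 0.4, 4.5]
opening: 0.691
time: 8.25
eef_pos: [0.4709, 0.1012, 0.0303]
tcp_rot: [0.941, 0.339, 0.001, 0.0]
contact_force: [0.7, 0.7, 7.0]
opening: 0.691
```

Opening is 0.69, which is about 59 mm, so the box is gripped. Now a gentle lift to weigh it.

```bash
python3 -m crank '[[1,0,0,-0.5,0,0,0],[1,0,0,-1,0,0,0],[1,0,0,-1,0,0,0],[1,0,0,-0.5,0,0,0],[1,0,0,0,0,0,0]]'; for i in 1 2 3; do python3 -m crank '[[1,0,0,0,0,0,0],[1,0,0,0,0,0,0]]'|grep -v rot; done
python3 - <<'E'
from h import *
s=read_camera("side")
cv2.imwrite("pics/side7.png",cv2.resize(s["color"][130:260,190:300,::-1],None,fx=4.5,fy=4.5,interpolation=cv2.INTER_CUBIC))
E
```

```text
time: 8.75
eef_pos: [0.4706, 0.1011, 0.0605]
tcp_rot: [0.941, 0.339, 0.001, 0.0]
contact_force: [0.2, -0.3, -0.6]
opening: 0.687
time: 8.95
eef_pos: [0.4694, 0.1011, 0.0588]
contact_force: [-0.3, 0.2, -1.7]
opening: 0.688
time: 9.15
eef_pos: [0.4695, 0.101, 0.0589]
contact_force: [0.5, 0.6, -0.6]
opening: 0.691
time: 9.35
eef_pos: [0.4697, 0.1011, 0.0591]
contact_force: [-0.7, 0.4, -1.0]
opening: 0.689
```

View pics/side7.png

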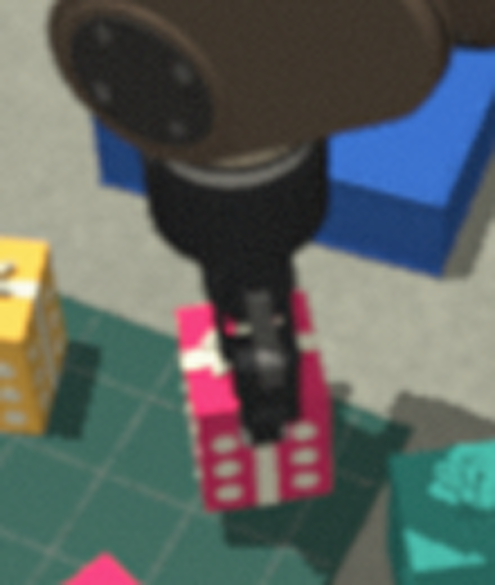

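The box is clear of the bench (shadow gap at its foot) and the scale reads about −1.1 N, so B is the light one. I'll set it back down softly.

```bash
python3 -m crank '[[1,0,0,1,0,0,0],[1,0,0,1,0,0,0],[1,0,0,0.5,0,0,0],[1,0,0,0.3,0,0,0],[1,0,0,0,0,0,0]]'; python3 -m crank '[[1,0,0,0.1,0,0,0],[1,0,0,0,0,0,0]]'
```

```text
time: 9.9
eef_pos: [0.4697, 0.1011, 0.0309]
tcp_rot: [0.941, 0.339, -0.0, -0.0]
contact_force: [-0.1, -0.2, -1.0]
opening: 0.69
time: 10.1
eef_pos: [0.4701, 0.1011, 0.0304]
tcp_rot: [0.941, 0.339, 0.0, 0.0]
contact_force: [-0.5, 0.0, -0.5]
opening: 0.694
```

```bash
python3 -m crank '[[1,0,0,0.1,0,0,0],[1,0,0,0.05,0,0,0],[1,0,0,0,0,0,0]]'; python3 -m crank '[[-1,0,0,0,0,0,0],[-1,0,0,0,0,0,0],[-1,0,0,0,0,0,0],[-1,0,0,0,0,0,0]]'
```

```text
time: 10.4
eef_pos: [0.4701, 0.1011, 0.0303]
tcp_rot: [0.941, 0.339, -0.0, -0.0]
contact_force: [-4.0, -0.7, 9.8]
opening: 0.687
time: 10.8
eef_pos: [0.4697, 0.101, 0.0285]
tcp_rot: [0.941, 0.339, -0.0, -0.0]
contact_force: [-1.3, -0.1, -0.2]
opening: 1.0
```

```bash
python3 -m crank '[[-1,0,0,-1.5,0,0,0],[-1,0,0,-3,0,0,0],[-1,0,0,-3,0,0,0],[-1,0,0,-3,0,0,0],[-1,0,0,-0.5,0,0,0]]'
python3 -m crank '[[-1,0,0,0,0,0,8.3],[-1,0,0,0,0,0,8.3],[-1,0,0,0,0,0,8.3],[-1,0,0,0,0,0,8.3],[-1,0,0,0,0,0,8.3]]'
python3 -m crank '[[-1,0,0,0,0,0,8.3],[-1,0,0,0,0,0,8.2],[-1,0,0,0,0,0,0]]'
python3 go.py .4643 .2452 .03 -18.4
```

```text
time: 11.3
eef_pos: [0.4725, 0.1011, 0.1429]
tcp_rot: [0.941, 0.339, 0.004, 0.001]
contact_force: [-0.1, 0.7, 0.2]
opening: 0.999
time: 11.8
eef_pos: [0.469, 0.101, 0.1373]
tcp_rot: [1.0, -0.019, -0.001, 0.0]
contact_force: [1.7, -0.3, -0.1]
opening: 1.001
time: 12.1
eef_pos: [0.4691, 0.101, 0.1374]
tcp_rot: [0.987, -0.16, -0.001, 0.0]
contact_force: [0.5, 0.4, -0.3]
opening: 1.001
t 12.1 pos [0.4691 0.101  0.1374] open 1.001 F [ 0.48  0.38 -0.31]
turn deg [0.03 0.11 0.03] then shift cm [ -5.   -13.53  10.74]
```

```bash
python3 -m crank '[[-1,-1.4,-3.9,0,0,0,0],[-1,-1.4,-3.9,0,0,0,0],[-1,-1.4,-3.9,0,0,0,0],[-1,-0.8,-1.8,0,0,0,0],[-1,0,0,0,0,0,0]]'
python3 -m crank '[[-1,0,0,1,0,0,0],[-1,0,0,0,0,0,0],[-1,0,0,0,0,0,0]]'
python3 - <<'E'
from h import *
for n in("side","top"):
    s=read_camera(n)
    cv2.imwrite(f"pics/{n}8.png",cv2.resize(s["color"][120:350,120:330,::-1],None,fx=2.5,fy=2.5,interpolation=cv2.INTER_CUBIC))
E
python3 go.py .4643 .2452 .03 -18.4
```

```text
time: 12.6
eef_pos: [0.464, 0.2469, 0.1379]
tcp_rot: [0.988, -0.156, -0.001, 0.0]
contact_force: [0.1, -0.9, -0.6]
opening: 0.998
time: 12.9
eef_pos: [0.4645, 0.2437, 0.1277]
tcp_rot: [0.987, -0.16, -0.001, 0.0]
contact_force: [1.4, 0.4, 0.4]
opening: 0.999
t 13.0 pos [0.4651 0.2441 0.1286] open 0.998 F [-0.07  0.44  0.08]
turn deg [ 0.01  0.01 -0.04] then shift cm [-0.11 -0.08  9.86]
```

View pics/side8.png

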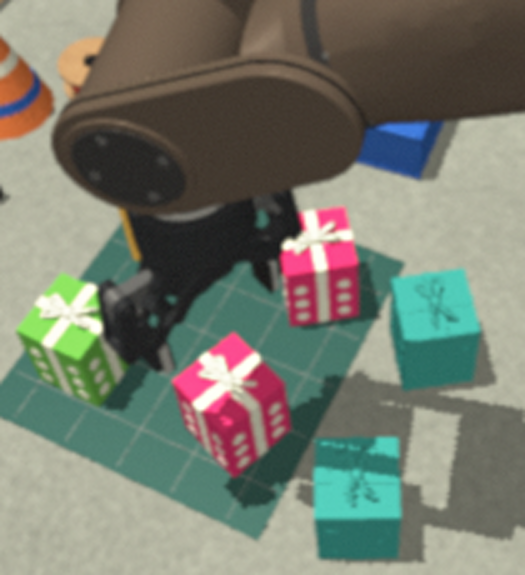

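Light box B stands upright at (320,268) in the crop, and the open jaws are aligned over A at (232,405). Going down to A.

```bash
python3 -m crank '[[-1,-0.1,-0.1,2,0,0,0],[-1,0,0,2.5,0,0,0],[-1,0,0,2.5,0,0,0],[-1,0,0,2,0,0,0],[-1,0,0,0.8,0,0,0]]'
python3 -m crank '[[-1,0,0,0,0,0,0],[-1,0,0,0,0,0,0],[-1,0,0,0,0,0,0]]'
python3 go.py .4643 .2452 .03 -18.4
python3 - <<'E'
from h import *
s=read_camera("side")
cv2.imwrite(f"pics/side9.png",cv2.resize(s["color"][120:350,120:330,::-1],None,fx=2.5,fy=2.5,interpolation=cv2.INTER_CUBIC))
E
```

```text
time: 13.5
eef_pos: [0.463, 0.2453, 0.0288]
tcp_rot: [0.987, -0.16, -0.002, 0.001]
contact_force: [-0.3, 0.5, -0.4]
opening: 1.001
time: 13.8
eef_pos: [0.4655, 0.2465, 0.0323]
tcp_rot: [0.987, -0.16, 0.001, -0.001]
contact_force: [-0.5, 0.4, -0.2]
opening: 0.997
t 13.8 pos [0.4655 0.2465 0.0323] open 0.997 F [-0.45  0.39 -0.16]
turn deg [-0.1  -0.13  0.02] then shift cm [-0.07  0.16  0.23]
```

View pics/side9.png

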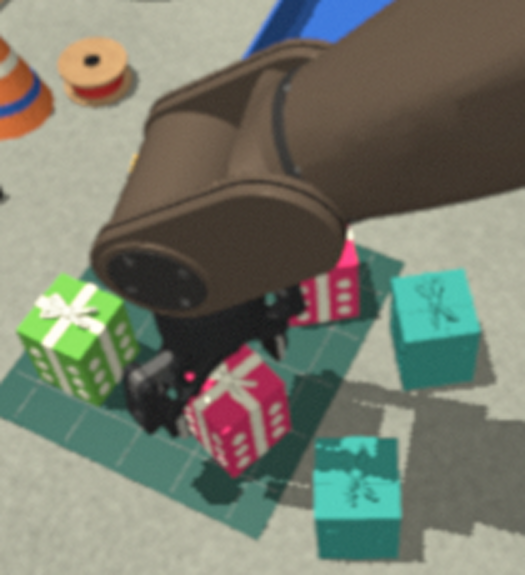

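The fingers are on both sides of A. Gripping with more force in case it is the heavy one, then lifting.

```bash
python3 -m crank '[[1,0,0,0.2,0,0,0],[1,0,0,0,0,0,0],[1,0,0,0,0,0,0],[1,0,0,0,0,0,0],[1,0,0,0,0,0,0]]' 80; python3 -m crank '[[1,0,0,0,0,0,0]]'; python3 -m crank '[[1,0,0,-0.5,0,0,0],[1,0,0,-1,0,0,0],[1,0,0,-1,0,0,0],[1,0,0,-0.5,0,0,0],[1,0,0,0,0,0,0]]'; for i in 1 2 3; do python3 -m crank '[[1,0,0,0,0,0,0],[1,0,0,0,0,0,0]]'|grep -v rot; done
```

```text
time: 14.35
eef_pos: [0.4646, 0.2459, 0.0295]
tcp_rot: [0.987, -0.159, 0.0, 0.0]
contact_force: [-1.5, -3.1, 6.0]
opening: 0.685
time: 14.45
eef_pos: [0.4646, 0.2459, 0.0295]
tcp_rot: [0.987, -0.159, 0.0, 0.0]
contact_force: [-2.2, -3.5, 5.6]
opening: 0.683
time: 14.95
eef_pos: [0.4651, 0.2465, 0.0599]
tcp_rot: [0.987, -0.16, 0.001, -0.001]
contact_force: [0.4, -0.4, -5.6]
opening: 0.684
time: 15.15
eef_pos: [0.4638, 0.2461, 0.0582]
contact_force: [-1.3, 0.4, -6.6]
opening: 0.688
time: 15.35
eef_pos: [0.464, 0.2461, 0.0583]
contact_force: [0.7, -0.1, -5.8]
opening: 0.685
time: 15.55
eef_pos: [0.4642, 0.2462, 0.0586]
contact_force: [1.1, 0.2, -5.6]
opening: 0.69
```

A pulls about 5.9 N (roughly 0.6 kg), so A is the heavy box. I'll raise it, turn it to the tray's yaw and carry it over.

```bash
python3 -m crank '[[1,0,0,-1.5,0,0,0],[1,0,0,-2.5,0,0,0],[1,0,0,-3,0,0,-4],[1,0,0,-3,0,0,-7],[1,0,0,-1.5,0,0,-7]]'; python3 -m crank '[[1,0,0,0,0,0,-6],[1,0,0,0,0,0,-2],[1,0,0,0,0,0,0]]'; python3 go.py .5608 -.1628 .17 7.7
```

```text
time: 16.05
eef_pos: [0.4661, 0.2468, 0.1786]
tcp_rot: [1.0, -0.001, 0.003, -0.001]
contact_force: [0.5, 0.1, -5.6]
opening: 0.685
time: 16.35
eef_pos: [0.4644, 0.2463, 0.175]
tcp_rot: [0.998, 0.066, 0.001, -0.0]
contact_force: [0.4, -0.2, -5.9]
opening: 0.686
t 16.35 pos [0.4644 0.2463 0.175 ] open 0.686 F [ 0.42 -0.25 -5.86]
turn deg [-0.02 -0.08 -0.08] then shift cm [ 4.08 41.83  0.5 ]
```

```bash
python3 -m crank '[[1,0.1,1.2,0,0,0,0],[1,0.3,2.5,0,0,0,0],[1,0.3,3.5,0,0,0,0],[1,0.4,3.5,0,0,0,0],[1,0.4,3.5,0,0,0,0]]'; python3 -m crank '[[1,0.4,3.5,0,0,0,0],[1,0.4,3.5,0,0,0,0],[1,0.4,3.5,0,0,0,0],[1,0.4,3.5,0,0,0,0],[1,0.3,3.5,0,0,0,0]]';python3 -m crank '[[1,0.3,3.5,0,0,0,0],[1,0.2,3.2,0,0,0,0],[1,0.1,2,0,0,0,0],[1,0,1,0,0,0,0],[1,0,0,0,0,0,0]]'; python3 -m crank '[[1,0,0,0,0,0,0],[1,0,0,0,0,0,0]]'; python3 go.py .5608 -.1628 .035 7.7
python3 - <<'E'
from h import *
for n in("side","top"):
    s=read_camera(n)
    cv2.imwrite(f"pics/{n}10.png",s["color"][:,:,::-1])
E
```

```text
time: 16.85
eef_pos: [0.498, 0.1055, 0.1739]
tcp_rot: [0.998, 0.066, 0.0, 0.0]
contact_force: [1.0, 0.6, -5.4]
opening: 0.687
time: 17.35
eef_pos: [0.5399, -0.0658, 0.1739]
tcp_rot: [0.998, 0.066, -0.0, 0.0]
contact_force: [0.4, 0.2, -7.2]
opening: 0.686
time: 17.85
eef_pos: [0.5586, -0.1597, 0.1736]
tcp_rot: [0.998, 0.066, -0.0, -0.0]
contact_force: [-0.1, 1.0, -6.0]
opening: 0.683
time: 18.05
eef_pos: [0.5586, -0.1573, 0.1736]
tcp_rot: [0.998, 0.067, -0.0, -0.0]
contact_force: [0.6, 0.2, -6.2]
opening: 0.681
t 18.05 pos [ 0.5586 -0.1573  0.1736] open 0.681 F [ 0.63  0.2  -6.15]
turn deg [-0.05  0.02  0.  ] then shift cm [ 0.15  0.57 13.86]
```

View pics/side10.png

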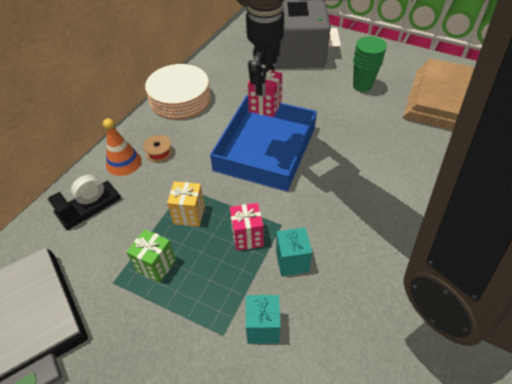

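View pics/top10.png

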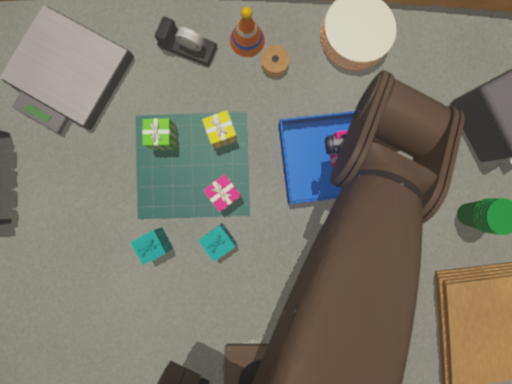

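Box A hangs upright over the tray: (265,93) in the side view, and over the tray at (335,145) in the top view. B still stands at (248,227) in the side view. Lowering slowly.

```bash
python3 -m crank '[[1,0.15,0.55,1,0,0,0],[1,0,0,2.5,0,0,0],[1,0,0,2.5,0,0,0],[1,0,0,2.5,0,0,0],[1,0,0,2,0,0,0]]';python3 -m crank '[[1,0,0,1.2,0,0,0],[1,0,0,0.6,0,0,0],[1,0,0,0.4,0,0,0],[1,0,0,0,0,0,0],[1,0,0,0,0,0,0]]'; python3 go.py .5608 -.1628 .035 7.7
```

```text
time: 18.65
eef_pos: [0.5602, -0.1635, 0.0662]
tcp_rot: [0.998, 0.067, -0.001, -0.001]
contact_force: [-0.2, 0.8, -5.4]
opening: 0.688
time: 19.15
eef_pos: [0.5619, -0.1645, 0.0479]
tcp_rot: [0.998, 0.067, 0.001, 0.001]
contact_force: [-0.3, 0.5, -6.4]
opening: 0.687
t 19.15 pos [ 0.5619 -0.1645  0.0479] open 0.687 F [-0.35  0.49 -6.38]
turn deg [ 0.07 -0.1  -0.07] then shift cm [-0.09 -0.18  1.29]
```

```bash
python3 -m crank '[[1,0,0,0.4,0,0,0],[1,0,0,0.3,0,0,0],[1,0,0,0.3,0,0,0],[1,0,0,0,0,0,0],[1,0,0,0,0,0,0]]'; python3 -m crank '[[1,0,0,0.1,0,0,0],[1,0,0,0.1,0,0,0],[1,0,0,0,0,0,0]]'
```

```text
time: 19.65
eef_pos: [0.5609, -0.164, 0.0365]
tcp_rot: [0.998, 0.066, -0.0, -0.0]
contact_force: [-0.3, -0.1, -7.1]
opening: 0.686
time: 19.95
eef_pos: [0.561, -0.164, 0.0346]
tcp_rot: [0.998, 0.067, -0.0, -0.0]
contact_force: [0.7, 0.1, -5.5]
opening: 0.688
```

```bash
for i in 1 2 3; do python3 -m crank '[[1,0,0,0.1,0,0,0],[1,0,0,0,0,0,0]]'|egrep 'pos|force'; done
```

```text
eef_pos: [0.5611, -0.1641, 0.0345]
contact_force: [-4.0, 1.0, -0.3]
eef_pos: [0.5612, -0.1641, 0.0345]
contact_force: [-4.4, 1.1, 5.0]
eef_pos: [0.5612, -0.1641, 0.0345]
contact_force: [-7.0, 2.0, 9.8]
```

The box has touched down at 0.0345, as expected, and the floor carries it. Releasing and withdrawing.

```bash
python3 -m crank '[[-1,0,0,-0.2,0,0,0],[-1,0,0,0,0,0,0],[-1,0,0,0,0,0,0],[-1,0,0,0,0,0,0],[-1,0,0,0,0,0,0]]'; python3 -m crank '[[-1,0,0,-1,0,0,0],[-1,0,0,-2,0,0,0],[-1,0,0,-3,0,0,0],[-1,0,0,-4,0,0,0],[-1,0,0,-4,0,0,0]]'; python3 -m crank '[[-1,0,0,-2,0,0,0],[-1,-3,0,0,0,0,0],[-1,-3,0,0,0,0,0],[-1,-3,0,0,0,0,0],[-1,0,0,0,0,0,0]]'; python3 -m crank '[[-1,0,4,0,0,0,0],[-1,0,4,0,0,0,0],[-1,0,4,0,0,0,0],[-1,0,4,0,0,0,0],[-1,0,4,0,0,0,0]]'; python3 -m crank '[[-1,0,0,0,0,0,0],[-1,0,0,0,0,0,0],[-1,0,0,0,0,0,0],[-1,0,0,0,0,0,0]]'
python3 - <<'E'
from h import *
cams=[read_camera("top"),read_camera("side")];
for n,c in zip(("top","side"),cams): cv2.imwrite(f"pics/{n}11.png",c["color"][:,:,::-1])
for z,p0 in((0,(.47,.101,0)),(.005,(.561,-.163,0))):
    for n,c in zip(("top","side"),cams):
        p=project(np.array([[p0[0],p0[1],z+.05]]),c)[0]; m=hullrad(pink(c),p,32)
        r=fit((p0[0],p0[1],(0,.4,-.5)),(.06,.06,.08),z,[m],[c]); print(n,r.x,r.fun)
E
```

```text
time: 21.05
eef_pos: [0.5612, -0.1642, 0.0336]
tcp_rot: [0.998, 0.066, 0.0, 0.0]
contact_force: [0.0, 0.2, 1.1]
opening: 1.006
time: 21.55
eef_pos: [0.5607, -0.1639, 0.1754]
tcp_rot: [0.998, 0.066, -0.0, -0.0]
contact_force: [-0.3, -0.3, 0.7]
opening: 1.001
time: 22.05
eef_pos: [0.4694, -0.1759, 0.194]
tcp_rot: [0.998, 0.066, -0.0, 0.0]
contact_force: [0.5, 1.0, -0.6]
opening: 1.001
time: 22.55
eef_pos: [0.4993, -0.3761, 0.1944]
tcp_rot: [0.998, 0.067, 0.001, 0.0]
contact_force: [1.3, -0.2, 0.8]
opening: 1.0
time: 22.95
eef_pos: [0.4987, -0.373, 0.1939]
tcp_rot: [0.998, 0.067, 0.0, -0.0]
contact_force: [-0.1, -0.2, 0.6]
opening: 0.999
top [0.46961073 0.10088584 0.68466895] 0.035267174243927
side [0.46955798 0.10055667 0.69894083] 0.03607112169265747
top [ 0.56264207 -0.16598161  0.15622252] 0.06979250907897949
side [ 0.56427185 -0.16716191  0.20652285] 0.07458561658859253
```

View pics/side11.png

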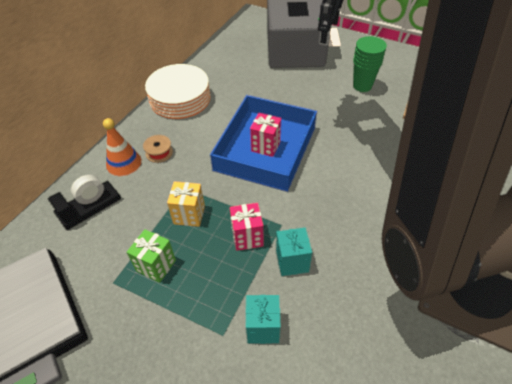

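View pics/top11.png

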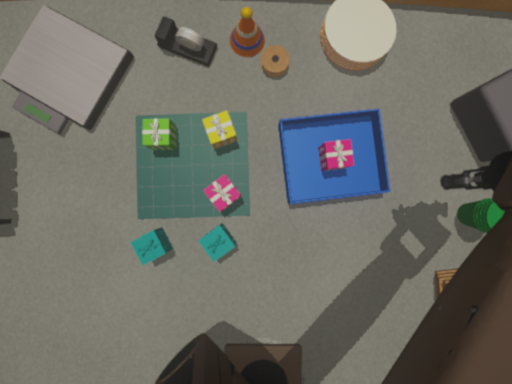

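The heavy box stands upright in the middle of the tray: (265,135) in the side view and (339,155) in the top view. The light one stands upright on the bench at (248,227) in the side view and (222,193) in the top view. The gripper is in free air with no contact force.

```bash
python3 -c "
from plant import *
print(get_state()['dq']);print(sign_off())"
```

```text
[-0.00124777  0.00245378 -0.00425287 -0.00221676 -0.0003665  -0.00066168]
the job is handed in; nothing more can be done
None
```

The heavy pink box is upright on the tray floor and the light one is upright on the bench. I handed the job in at about 23 s of the 54 s allowed; it reports no verdict.

**Weighing:** The box first at (0.470, 0.101) weighed about 1.1 N, so it is the dummy, and I put it back where it stood. The one first at (0.464, 0.245) weighed about 5.9 N, roughly 0.6 kg, so I put that one in the tray.

**Last checks:**
- **Heavy box:** both cameras put it within about 6 mm of the tray's centre. That fit was looser than for the box on the bench.
- **Light box:** it stands at (0.470, 0.101), with the cameras agreeing within 1 mm.
- **Robot:** the gripper is clear of everything and its contact force was at noise level.

**What went wrong:** My first grasp failed. The tool really sits about 32 mm higher than its reported pose with `tip_extent` would put it, so the fingers shut on top of the light box. They pressed on its lid with about 70 N and it shifted briefly, then settled back upright in its old place. I took the 32 mm off my targets, and both later grasps held at about 59 mm opening. I never found out why the height is off.

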